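# Load the tile press and click its carriage home

## Robot

A 7-joint arm with a two-finger parallel gripper is mounted at the origin on the work surface. World frame = base frame: x ahead of the robot, y to its left, z up, the work surface at z = 0. Lengths are in m, angles in rad, forces in N, time in s.
With the tool pointing down it reaches from about 0.4 to 0.85 m from the base axis. Payload 4.5 kg.
Tool frame: the origin (TCP) lies at the very end of the fingers, on their centre line; the grasp point (between the pads) lies 19 mm behind it; z points along the fingers, x is the direction in which the jaws open and shut, and the axes are right-handed (so a half turn about z gives the same grasp; the last joint's range is limited). The gripper opens to 88 mm and grips with 3 to 60 N. Pads are 18 mm wide; open, the fingers measure 123 mm over their backs; the gripper's body (75 mm by 187 mm) begins 45 mm behind the grasp point.
Start: joints at [1.271, 0.689, -0.195, 1.565, 0.157, 0.902, -0.215], TCP at [0.205, -0.591, 0.239] pointing down, gripper open.
Joint ranges: [-3.01, 3.01], [-0.46, 2.08], [-1.47, 1.51], [0.13, 2.56], [-1, 4.14], [0.04, 2.09], [-2.66, 2.66]. Speed limits (rad/s): [2.57, 2.57, 3.14, 3.14, 3.14, 3.14, 3.14].

## Interface

Orientations are given as a unit quaternion [x, y, z, w].
In Python, from plant import * gives the robot as it stands.
- The arm moves only by the tool apply_moves, never from a script. Its argument "series" is a list of rows, each an object of numbers: "x", "y", "z": the shift along the tool's x, y, z in units of 80 cm (1.0 is 80 cm); "wx", "wy", "wz": the turn, a rotation vector about the tool's x, y, z in units of pi rad (1.0 is pi rad); "fingers": the opening, from -1 (shut) to 1 (fully open), so that 0 is half open. In form: [{"x": .., "y": .., "z": .., "wx": .., "wy": .., "wz": .., "fingers": ..}, ...]. A call has 1 to 8 rows; each row shifts and turns the pose as measured when the row begins, along the tool's axes as they then stand; what a row does not reach is not made up. A row lasts 1/8 s, in which the tool goes at most 62.5 mm and 10.7 degrees, less where a joint would pass 70% of its speed; a pose out of reach is approached as far as the arm can. A call with a number of a shift or a turn outside -1 to 1 is refused whole. A call with a gripper value outside its range is refused whole. The fingers move at their own pace and stop on an object; "force" is the grip in N (left out, the last holds). Time passes only in rows, so rows that do not move let the fingers close. It gives the time, the measured TCP pose, the force and the opening at its end, in the units of the state.
- get_state(): the state, without advancing time (a new reading comes with each control period).
- snapshot(name): name is "scene" or "top" or "wrist"; returns (picture, depth): 480x640x3 uint8, red, green, blue; 480x640 float32, m along the optical axis (not along the pixel's ray), 0 where there is no reading.
- camera_model(name): a dict with "camera_matrix" (3x3 intrinsics, pixels), "world_from_camera" (4x4, takes a point from camera to world coordinates). Camera axes: x right, y up, looking along -z (the intrinsics and any distortion apply to the point x, -y, -z); pixel columns grow to the right and rows downward; lengths in m; the calibration is good to about 2 mm. A picture is of the moment at which its call begins: read the wrist's pose just before it. camera_model takes no time and is no camera call; for the wrist camera it gives the pose at the moment of the call.
- finish_job(): hands the job in, once; it reports no verdict.
The state is a dict: "clock": time; "q": joint angles; "qd": joint speeds; "joint_torque": joint torques, N m; "tool_pos": TCP position; "eef_rot": TCP orientation; "contact_force": force on the tool from outside, world axes, zero at the start; "moment": the same for the moment, N m; "opening": opening from 0.0 (shut) to 1.0 (fully open).
Only numpy, scipy, OpenCV 4.12 (cv2) and the standard library are available. Lean on these libraries where they do the work, as an engineer would, in place of code of your own. Each camera call takes 0.05 s, during which the arm holds its last target. There are 200 camera calls.

## Task

Lower the oblong plaster mould gently, face up, into the pocket of the tile press's carriage while the carriage is still out in the open, and let go of it; do not drop it. Then push the carriage in under the press platen until its spring detent clicks and it sits fully home against its stop, with the mould still flat in the pocket. Leave the round mould, the jar and the brush pot where they stand.

Things in the scene. Friction and masses are not known exactly. Their poses are not given: they have to be found in the camera images.
- press: Tile press, fixed. Origin on the table, on the slide's centre line; +y is the way the carriage slides home. Grey bed 160 (x) x 370 (y) x 16 mm, y from -200 to +170 mm. Dark stop block at the far end (y 138 to 156 mm, 42 mm high); dark detent housing beside the slide on the +x side at y = 45 mm.
- platen (a point): Centre of the underside of the press's fixed dark platen, 98 mm above the table, 80 mm from the press's origin along its +y. Platen 100 (x) x 90 (y) x 20 mm, between two 20 mm columns at x = +-64 mm. Above: a beam (36 mm in y, 138 to 162 mm high) and a hand wheel 110 mm across, top at 200 mm height.
- carriage (a joint): Travel (m) of the light wooden carriage along the press's +y: 0 fully out, 0.140 home on its stop. Starts at 0 to 0.03. It drags with about 2 N; from about 0.127 to 0.1345 a spring detent resists with up to about 10 N in all; past about 0.136 the detent snaps it on to 0.140 and holds it there. Let go short of that, it is not home.
- pocket (a point): Centre of the floor of the carriage's rectangular pocket; axes parallel to the press's (z up). Floor 34 mm above the table, 62 mm wide (x), 96 mm long (y); walls 8 mm thick, tops 43 mm above the table. Moves with the carriage.
- handle (a point): Top centre of the upright wooden push plate at the carriage's outer end, 105 mm from the pocket centre towards the press's -y. Plate 60 mm wide (x), 18 mm thick (y), from 34 to 89 mm above the table. Push its outer (-y) face towards the press's +y; behind it is only the low bed (rails 22 mm high). Moves with the carriage.
- mould: Loose oblong off-white plaster mould, 56 (x) x 90 (y) x 48 mm high, a leaf carved on top, about 0.26 kg. Origin at the centre of its underside, z up. Starts face up on the table right of the press (-y), in one of two places; the round mould has the other. Its long side goes along the pocket's, either way round, with 3 mm free all round; it then stands 39 mm above the walls.
- round_mould: Bystander: loose round plaster mould, 74 mm across, 42 mm high, with a star on top; origin at the centre of its underside. Does not belong in the pocket. Leave it.
- jar: Bystander: grey glaze jar with a white cap, 68 mm across, 85 mm high, beyond the work; origin at the centre of its underside.
- brush_pot: Bystander: white pot of brushes, 74 mm across, 95 mm high with brushes to about 185 mm, beyond the work; origin at the centre of its underside.
Mind the look-alikes: they are no part of the job. What is shaped like the mould but blue or purple is not meant.

How it is judged:
By the outcome, as a careful person would: the job done as asked, in the order asked, and still so for the second after the job is handed in, with the robot touching nothing.
It also fails if it takes over 67 s, if anything falls off the work surface, if the arm or the gripper's body presses on something with over 40 N, if the wrist force passes 120 N, or if a joint passes its speed limit or range.

## Working session

There is one attempt and no reset: what is moved stays moved. The work goes in short steps, Python scripts to look and compute and a tool call to move; the robot and the scene stay as the last step left them, time stands still between calls to the robot, and variables do not carry over. Pictures are saved under pics/ and viewed, about 8 in all and at most 12, crops included, and the job is handed in when it is done.

Besides the shell and the picture viewer there is one more tool, called after "Call:" as name(argument=value, ...), one argument or row to a line, values as JSON. apply_moves: Moves the arm, as the interface text tells. Its arguments: {"type":"object","properties":{"series":{"type":"array","items":{"type":"object","properties":{"x":{"type":"number"},"y":{"type":"number"},"z":{"type":"number"},"wx":{"type":"number"},"wy":{"type":"number"},"wz":{"type":"number"},"fingers":{"type":"number"}}}},"force":{"type":"number"}},"required":["series"]}

```bash
mkdir -p pics; cat > h.py <<'E'
from plant import *
import numpy as np, cv2
def snap(n,f=None):
    m=camera_model(n); p,d=snapshot(n)
    if f: cv2.imwrite('pics/'+f,cv2.cvtColor(p,cv2.COLOR_RGB2BGR))
    return p,d,m
def cloud(d,m):
    K=np.array(m['camera_matrix']);T=np.array(m['world_from_camera'])
    v,u=np.mgrid[:d.shape[0],:d.shape[1]]
    P=np.stack([(u-K[0,2])/K[0,0]*d,-(v-K[1,2])/K[1,1]*d,-d],-1)
    return P@T[:3,:3].T+T[:3,3]
E
python3 - <<'E'
from h import *
for n in ('top','scene'):
    p,d,m=snap(n,n+'1.png'); np.savez(n+'1.npz',p=p,d=d,K=m['camera_matrix'],T=m['world_from_camera'])
    print(n,m,(d>0).mean())
print(get_state())
E
```

```text
top {'camera_matrix': array([[491.59265341,   0.        , 310.96051193],
       [  0.        , 491.59265341, 234.75041179],
       [  0.        ,   0.        ,   1.        ]]), 'world_from_camera': array([[-0.01828438,  0.99247573, -0.12106861,  0.41155142],
       [-0.99974351, -0.01976669, -0.01105384, -0.09897737],
       [-0.0133638 ,  0.12083545,  0.99258259,  1.15998368],
       [ 0.        ,  0.        ,  0.        ,  1.        ]])} 0.9958821614583333
scene {'camera_matrix': array([[588.26891026,   0.        , 314.30455159],
       [  0.        , 588.26891026, 233.98255861],
       [  0.        ,   0.        ,   1.        ]]), 'world_from_camera': array([[-0.16698365, -0.67848057,  0.71538841,  1.37179616],
       [ 0.98594764, -0.11132429,  0.1245558 ,  0.0522804 ],
       [-0.00486858,  0.7261343 ,  0.68753566,  0.90869564],
       [ 0.        ,  0.        ,  0.        ,  1.        ]])} 0.9962337239583333
{'clock': 0.1, 'q': array([ 1.27080347,  0.68989262, -0.19449628,  1.56620701,  0.15733838,
        0.90249499, -0.21510318]), 'qd': array([-0.00118324, -0.00206937, -0.00102272, -0.00202185,  0.00028685,
        0.00134098,  0.00010578]), 'joint_torque': array([-2.69597302e-03, -5.28505683e+01, -1.27112199e+00, -1.53838205e+01,
       -5.24649164e-02,  1.97133893e-03,  6.01982651e-05]), 'tool_pos': array([ 0.20452704, -0.59000837,  0.23800311]), 'eef_rot': array([ 8.14769423e-01, -5.79784563e-01, -6.99049836e-04, -3.98660412e-04]), 'contact_force': array([-0.02834923, -0.04056578,  0.68927894]), 'moment': array([-0.00482471, -0.01042916,  0.01052783]), 'opening': 0.9977857145953096}
```

View pics/top1.png

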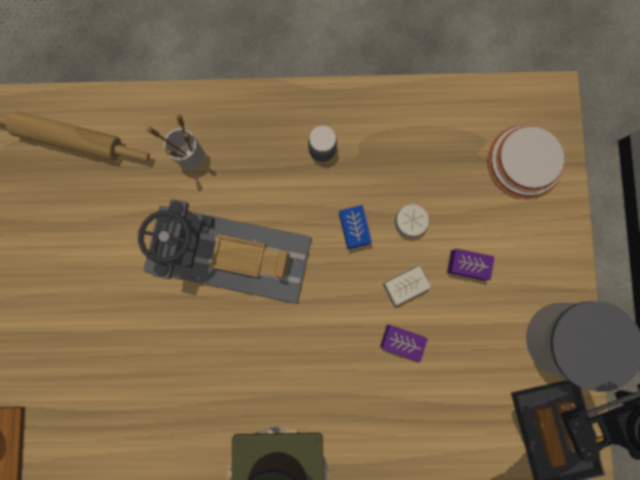

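View pics/scene1.png

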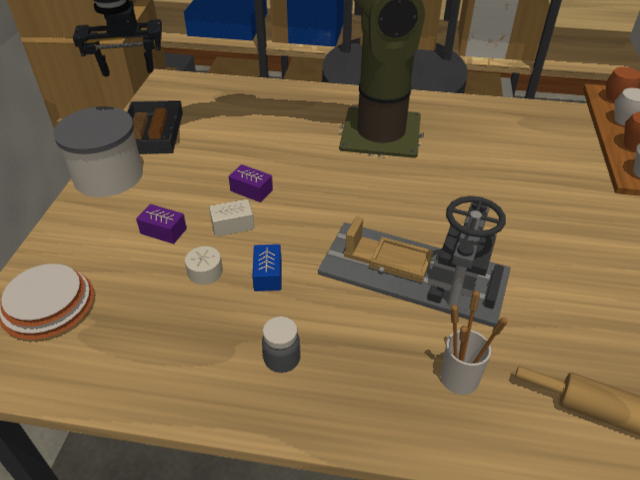

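The top view shows the oblong off-white mould at about (407,286) and the round one at (412,221). The press runs from about (300,265) to (165,240), with its handle at about (277,263). The look-alikes are blue at (355,227) and purple at (472,265) and (404,343). The white one at (407,286) fits: it is off-white and oblong, with a leaf on top. I'll measure it and confirm with a crop.

```bash
cat > m.py <<'E'
from h import *
def rect(P2):
    (c,s,a)=cv2.minAreaRect(P2.astype(np.float32)*1000); return np.round(c,1),np.round(s,1),round(a,1)
crops=[]
for n,box in (('top',(380,190,150,180)),('scene',(200,190,80,100))):
    z=np.load(n+'1.npz'); p=z['p'];d=z['d'];m=dict(camera_matrix=z['K'],world_from_camera=z['T'])
    W=cloud(d,m); hsv=cv2.cvtColor(p,cv2.COLOR_RGB2HSV)
    tab=W[(W[...,0]>.3)&(W[...,0]<.75)&(abs(W[...,1])<.3)&(abs(W[...,2])<.012)]; print(n,'table z',np.median(tab[:,2]))
    H=hsv[...,0];S=hsv[...,1];V=hsv[...,2]
    white=((S<70)&(V>110)&(W[...,2]>.03)&(W[...,2]<.06)).astype(np.uint8)
    k,l,st,ce=cv2.connectedComponentsWithStats(white)
    for i in range(1,k):
        if st[i,4]>150:
            q=W[l==i]; zt=np.median(q[:,2]); q=q[q[:,2]>zt-.004]; print(' white',ce[i].round(),st[i,4],'z',zt.round(4),rect(q[:,:2]))
    wood=(H>8)&(H<28)&(S>70)&(W[...,0]>.25)&(W[...,0]<.75)&(W[...,1]>-.2)&(W[...,1]<.35)
    for nm,lo,hi in (('handle',.084,.095),('walls',.038,.047),('floor',.030,.0375)):
        mk=(wood&(W[...,2]>lo)&(W[...,2]<hi)).astype(np.uint8)
        k,l,st,ce=cv2.connectedComponentsWithStats(mk)
        for i in range(1,k):
            if st[i,4]>40:
                q=W[l==i]; print(' ',nm,ce[i].round(),st[i,4],np.median(q[:,2]).round(4),rect(q[:,:2]))
    bed=((S<90)&(W[...,2]>.010)&(W[...,2]<.025)&(W[...,0]>.25)&(W[...,0]<.75)&(W[...,1]>-.25)&(W[...,1]<.4)).astype(np.uint8)
    k,l,st,ce=cv2.connectedComponentsWithStats(bed)
    i=1+np.argmax(st[1:,4]); print('  bed',st[i,4],rect(W[l==i][:,:2]))
    x,y,w,h=box; c=cv2.cvtColor(p[y:y+h,x:x+w],cv2.COLOR_RGB2BGR); crops.append(cv2.resize(c,(int(w*400/h),400)))
cv2.imwrite('pics/crop1.png',np.hstack(crops))
E
python3 m.py
```

```text
top table z -0.0006421047275543268
 white [532. 157.] 2974 z 0.0474 (array([ 719.5, -599.2]), array([141.6, 142.8]), 83.2)
 white [412. 220.] 785 z 0.0412 (array([ 578.8, -318.8]), array([70.9, 71.8]), 9.4)
 white [407. 285.] 983 z 0.0474 (array([ 429.9, -300.5]), array([54.9, 89.6]), 25.2)
  handle [280. 263.] 217 0.0883 (array([482. , -18.6]), array([18., 59.]), 77.0)
  walls [140. 155.] 43 0.0402 (array([744.7, 312.8]), array([10.3, 33.2]), 0.5)
  walls [237. 255.] 516 0.042 (array([505.4,  83.6]), array([112.3,  77.8]), 77.1)
  floor [138. 157.] 54 0.0349 (array([742.5, 322.2]), array([53.5, 13.7]), 88.8)
  floor [237. 255.] 1020 0.0334 (array([504.6,  84.5]), array([96.8, 64.5]), 77.1)
  floor [268. 262.] 367 0.0334 (array([489.1,  12.6]), array([35.3, 59.5]), 76.9)
  bed 5019 (array([504.2,  77.8]), array([299. , 160.2]), 77.1)
scene table z 0.0015702112156246173
 white [102. 179.] 569 z 0.0451 (array([ 365.1, -640.7]), array([ 39.5, 133.4]), 16.3)
 white [231. 213.] 889 z 0.0489 (array([ 431.7, -300.6]), array([58.8, 88.6]), 26.6)
 white [202. 260.] 819 z 0.0431 (array([ 579.7, -320. ]), array([70.6, 71.3]), 61.7)
 white [ 40. 291.] 3261 z 0.0491 (array([ 718.8, -601. ]), array([142.2, 143.6]), 1.8)
 white [468. 380.] 228 z 0.0452 (array([780.4, 217.6]), array([13.5, 50.9]), 23.5)
  handle [354. 227.] 196 0.09 (array([483.1, -19. ]), array([19.2, 65.9]), 78.0)
  walls [401. 257.] 631 0.0435 (array([503.9,  81.4]), array([116.8,  83.9]), 76.2)
  walls [527. 370.] 92 0.0409 (array([745.8, 318.4]), array([43. , 12.3]), 83.5)
  floor [365. 250.] 410 0.0351 (array([491.1,  13.2]), array([80.4, 69.8]), 66.9)
  floor [402. 256.] 799 0.0354 (array([498.5,  83.6]), array([95.2, 59.3]), 76.2)
  floor [402. 273.] 114 0.0336 (array([544.7,  86.9]), array([87. ,  7.1]), 78.5)
  bed 3922 (array([502.1,  67.5]), array([281.8, 163.8]), 76.8)
```

View pics/crop1.png

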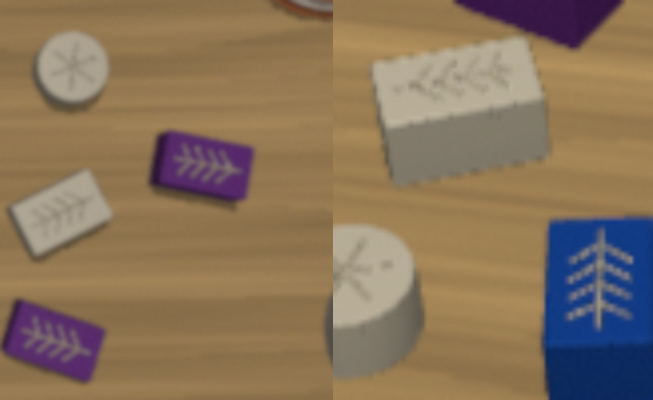

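The crop confirms it: the white rectangular block with the leaf at top (407,286) is the mould. The two views agree on (0.4305,-0.3005), with the long axis at about 115.5°. The pocket is at (0.5045,0.0845), with the slide axis at 77.1° and the handle 105 mm away, as specified.

```bash
cat > go.py <<'E'
# usage: go.py x y z yaw_deg(of tool x) [max_mm] : rows from the present pose
import sys; from h import *
from scipy.spatial.transform import Rotation as R, Slerp
def plan(x,y,z,yaw,step=50.,turn=9.):
    s=get_state(); p=np.array(s['tool_pos']); r=R.from_quat(s['eef_rot'])
    a=np.radians(yaw); rt=R.from_matrix(np.array([[np.cos(a),np.sin(a),0],[np.sin(a),-np.cos(a),0],[0,0,-1]]))
    d=np.array([x,y,z])-p; e=(r.inv()*rt).as_rotvec()
    n=max(1,int(np.ceil(max(np.linalg.norm(d)*1000/step,np.degrees(np.linalg.norm(e))/turn))))
    print('now',p.round(4),'t',round(s['clock'],2),'dist mm',(d*1000).round(1),'turn',np.degrees(e).round(1),'F',np.round(s['contact_force'],1),'open',round(s['opening'],3),'rows',n)
    for i in range(n):
        ri=r*R.from_rotvec(e*i/n); v=ri.inv().apply(d/n)/.8; w=e/n/np.pi
        print(*v.round(4),'|',*w.round(4))
if __name__=='__main__': plan(*map(float,sys.argv[1:]))
E
python3 - <<'E'
from h import *
z=np.load('top1.npz'); W=cloud(z['d'],dict(camera_matrix=z['K'],world_from_camera=z['T']))
for (a,b,c,d) in ((530,300,640,390),):
    q=W[b:d,a:c].reshape(-1,3); q=q[(q[:,2]>.1)&(q[:,2]<.2)]; print(np.percentile(q,[1,50,99],axis=0).round(3))
E
python3 go.py .4305 -.3005 .2 25.5
```

```text
[[ 0.218 -0.74   0.105]
 [ 0.301 -0.653  0.143]
 [ 0.384 -0.572  0.148]]
now [ 0.2045 -0.59    0.238 ] t 0.1 dist mm [226.  289.5 -38. ] turn [ -0.1   0.1 -96.4] F [-0.  -0.   0.7] open 0.998 rows 11
-0.0227 -0.035 0.0043 | -0.0 0.0 -0.0487
-0.0171 -0.0381 0.0043 | -0.0 0.0 -0.0487
-0.0111 -0.0402 0.0043 | -0.0 0.0 -0.0487
-0.0048 -0.0415 0.0043 | -0.0 0.0 -0.0487
0.0016 -0.0417 0.0043 | -0.0 0.0 -0.0487
0.0079 -0.041 0.0043 | -0.0 0.0 -0.0487
0.0141 -0.0393 0.0043 | -0.0 0.0 -0.0487
0.0199 -0.0367 0.0043 | -0.0 0.0 -0.0487
0.0252 -0.0332 0.0043 | -0.0 0.0 -0.0487
0.03 -0.029 0.0043 | -0.0 0.0 -0.0487
0.0341 -0.0241 0.0043 | -0.0 0.0 -0.0487
```

Call:
apply_moves(
  series=[
    {"x":-0.023,"y":-0.035,"wz":-0.049},
    {"x":-0.017,"y":-0.038,"wz":-0.049},
    {"x":-0.011,"y":-0.04,"wz":-0.049},
    {"x":-0.005,"y":-0.0415,"wz":-0.049},
    {"x":0.0015,"y":-0.042,"wz":-0.049},
    {"x":0.008,"y":-0.041,"wz":-0.049},
    {"x":0.014,"y":-0.039,"wz":-0.049},
    {"x":0.02,"y":-0.037,"wz":-0.049},
  ],
)

```text
schema error: expected keys x, y, z, wx, wy, wz, fingers
```

```bash
python3 go.py .4305 -.3005 .2 25.5
```

```text
now [ 0.2045 -0.59    0.238 ] t 0.1 dist mm [226.  289.5 -38. ] turn [ -0.1   0.1 -96.4] F [-0.  -0.   0.7] open 0.998 rows 11
-0.0227 -0.035 0.0043 | -0.0 0.0 -0.0487
-0.0171 -0.0381 0.0043 | -0.0 0.0 -0.0487
-0.0111 -0.0402 0.0043 | -0.0 0.0 -0.0487
-0.0048 -0.0415 0.0043 | -0.0 0.0 -0.0487
0.0016 -0.0417 0.0043 | -0.0 0.0 -0.0487
0.0079 -0.041 0.0043 | -0.0 0.0 -0.0487
0.0141 -0.0393 0.0043 | -0.0 0.0 -0.0487
0.0199 -0.0367 0.0043 | -0.0 0.0 -0.0487
0.0252 -0.0332 0.0043 | -0.0 0.0 -0.0487
0.03 -0.029 0.0043 | -0.0 0.0 -0.0487
0.0341 -0.0241 0.0043 | -0.0 0.0 -0.0487
```

Call:
apply_moves(
  series=[
    {"x":-0.023,"y":-0.035,"z":0,"wx":0,"wy":0,"wz":-0.049,"fingers":1},
    {"x":-0.017,"y":-0.038,"z":0,"wx":0,"wy":0,"wz":-0.049,"fingers":1},
    {"x":-0.011,"y":-0.04,"z":0,"wx":0,"wy":0,"wz":-0.049,"fingers":1},
    {"x":-0.005,"y":-0.0415,"z":0,"wx":0,"wy":0,"wz":-0.049,"fingers":1},
    {"x":0.0015,"y":-0.042,"z":0,"wx":0,"wy":0,"wz":-0.049,"fingers":1},
    {"x":0.008,"y":-0.041,"z":0,"wx":0,"wy":0,"wz":-0.049,"fingers":1},
    {"x":0.014,"y":-0.039,"z":0,"wx":0,"wy":0,"wz":-0.049,"fingers":1},
    {"x":0.02,"y":-0.037,"z":0,"wx":0,"wy":0,"wz":-0.049,"fingers":1},
  ],
)

```text
clock: 1.1
tool_pos: [0.3651, -0.3709, 0.2348]
eef_rot: [1.0, 0.014, -0.003, -0.002]
contact_force: [0.5, -0.3, -0.3]
opening: 0.999
```

```bash
python3 go.py .4305 -.3005 .2 25.5
```

```text
now [ 0.3651 -0.3709  0.2348] t 1.1 dist mm [ 65.4  70.4 -34.8] turn [ -0.3   0.3 -23.9] F [ 0.5 -0.3 -0.3] open 0.999 rows 3
0.0281 -0.0285 0.0145 | -0.0006 0.0005 -0.0442
0.0318 -0.0244 0.0145 | -0.0006 0.0005 -0.0442
0.0348 -0.0198 0.0145 | -0.0006 0.0005 -0.0442
```

Call:
apply_moves(
  series=[
    {"x":0.028,"y":-0.0285,"z":0.0145,"wx":-0.0005,"wy":0.0005,"wz":-0.044,"fingers":1},
    {"x":0.032,"y":-0.0245,"z":0.0145,"wx":-0.0005,"wy":0.0005,"wz":-0.044,"fingers":1},
    {"x":0.035,"y":-0.02,"z":0.0145,"wx":-0.0005,"wy":0.0005,"wz":-0.044,"fingers":1},
    {"x":0,"y":0,"z":0,"wx":0,"wy":0,"wz":0,"fingers":1},
  ],
)

```text
clock: 1.6
tool_pos: [0.4331, -0.295, 0.1985]
eef_rot: [0.974, 0.229, 0.0, -0.001]
contact_force: [-0.3, -0.8, 0.6]
opening: 1.0
```

```bash
python3 go.py .4305 -.3005 .08 25.5; python3 - <<'E'
from h import *
p,d,m=snap('wrist','wrist1.png'); W=cloud(d,m); hsv=cv2.cvtColor(p,cv2.COLOR_RGB2HSV)
mk=((hsv[...,1]<70)&(hsv[...,2]>100)&(W[...,2]>.03)&(W[...,2]<.06)).astype(np.uint8)
k,l,st,ce=cv2.connectedComponentsWithStats(mk)
for i in range(1,k):
    if st[i,4]>500:
        q=W[l==i]; zt=np.median(q[:,2]); q=q[abs(q[:,2]-zt)<.004]; print(st[i],zt,cv2.minAreaRect(q[:,:2].astype(np.float32)*1000))
E
```

```text
now [ 0.4331 -0.295   0.1985] t 1.6 dist mm [  -2.6   -5.5 -118.5] turn [-0.1 -0.1  0.9] F [-0.3 -0.8  0.6] open 1.0 rows 3
-0.002 0.0017 0.0494 | -0.0003 -0.0001 0.0017
-0.002 0.0017 0.0494 | -0.0003 -0.0001 0.0017
-0.002 0.0016 0.0494 | -0.0003 -0.0001 0.0017
[ 126   88   77   81 1228] 0.049712659377259355 ((300.50177001953125, -289.1211853027344), (69.8938217163086, 32.16484451293945), 69.87861633300781)
[ 510  146   92   58 1110] 0.049854149498670564 ((565.2793579101562, -187.94403076171875), (69.61354064941406, 32.20283889770508), 11.927706718444824)
[ 279  163   76  120 8599] 0.049059817677783 ((428.45501708984375, -301.4573669433594), (55.23933410644531, 90.25101470947266), 25.366682052612305)
[ 421  276   93   81 2050] 0.042578652442027715 ((570.7867431640625, -314.6804504394531), (72.14979553222656, 56.40834426879883), 53.64403533935547)
```

View pics/wrist1.png

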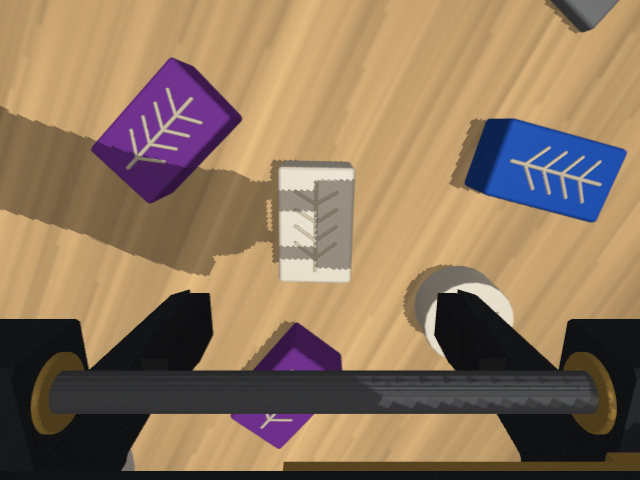

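The wrist view agrees on the mould, centred at (315,223), angle 25.4°; the jaws are parallel to its short side. Descending.

Call:
apply_moves(
  series=[
    {"x":-0.003,"y":0.003,"z":0.05,"wx":0,"wy":0,"wz":0.003,"fingers":1},
    {"x":-0.003,"y":0.003,"z":0.05,"wx":0,"wy":0,"wz":0.002,"fingers":1},
    {"x":0,"y":0,"z":0.04,"wx":0,"wy":0,"wz":0,"fingers":1},
    {"x":0,"y":0,"z":0,"wx":0,"wy":0,"wz":0,"fingers":1},
  ],
)

```text
clock: 2.15
tool_pos: [0.4264, -0.3108, 0.0852]
eef_rot: [0.977, 0.212, -0.002, 0.003]
contact_force: [0.5, 0.4, -0.8]
opening: 0.999
```

```bash
python3 go.py .430 -.301 .018 25.5
```

```text
now [ 0.4264 -0.3108  0.0852] t 2.15 dist mm [  3.6   9.8 -67.2] turn [ 0.3  0.3 -1.1] F [ 0.5  0.4 -0.8] open 0.999 rows 2
0.0048 -0.0049 0.042 | 0.0007 0.0007 -0.003
0.0047 -0.0047 0.042 | 0.0007 0.0007 -0.003
```

Call:
apply_moves(
  series=[
    {"x":0.0095,"y":-0.0095,"z":0.01,"wx":0.0015,"wy":0.0015,"wz":-0.006,"fingers":1},
    {"x":0,"y":0,"z":0,"wx":0,"wy":0,"wz":0,"fingers":1},
    {"x":0,"y":0,"z":0,"wx":0,"wy":0,"wz":0,"fingers":1},
  ],
)

```text
clock: 2.52
tool_pos: [0.4314, -0.3021, 0.0797]
eef_rot: [0.976, 0.22, 0.002, 0.002]
contact_force: [-0.2, 0.1, -0.5]
opening: 0.996
```

```bash
python3 go.py .430 -.301 .018 25.5
```

```text
now [ 0.4314 -0.3021  0.0797] t 2.52 dist mm [ -1.4   1.1 -61.7] turn [ 0.2 -0.1 -0.1] F [-0.2  0.1 -0.5] open 0.996 rows 2
-0.0006 -0.0012 0.0385 | 0.0006 -0.0004 -0.0002
-0.0005 -0.0011 0.0385 | 0.0006 -0.0004 -0.0002
```

Call:
apply_moves(
  series=[
    {"x":-0.0005,"y":-0.001,"z":0.03,"wx":0.0005,"wy":0,"wz":0,"fingers":1},
    {"x":-0.0005,"y":-0.001,"z":0.03,"wx":0.0005,"wy":0,"wz":0,"fingers":1},
    {"x":0,"y":0,"z":0.012,"wx":0,"wy":0,"wz":0,"fingers":1},
    {"x":0,"y":0,"z":0,"wx":0,"wy":0,"wz":0,"fingers":1},
    {"x":0,"y":0,"z":0,"wx":0,"wy":0,"wz":0,"fingers":1},
  ],
)

```text
clock: 3.15
tool_pos: [0.4333, -0.3029, 0.0246]
eef_rot: [0.976, 0.219, 0.004, 0.003]
contact_force: [0.6, 0.2, 0.4]
opening: 1.0
```

```bash
python3 go.py .430 -.301 .018 25.5
```

```text
now [ 0.4333 -0.3029  0.0246] t 3.15 dist mm [-3.3  1.9 -6.6] turn [ 0.4 -0.4 -0.1] F [0.6 0.2 0.4] open 1.0 rows 1
-0.0027 -0.004 0.0082 | 0.0023 -0.0023 -0.0008
```

Call:
apply_moves(
  series=[
    {"x":-0.0027,"y":-0.004,"z":0.008,"wx":0.0023,"wy":-0.0023,"wz":-0.0008,"fingers":1},
    {"x":0,"y":0,"z":0,"wx":0,"wy":0,"wz":0,"fingers":1},
    {"x":0,"y":0,"z":0,"wx":0,"wy":0,"wz":0,"fingers":1},
  ],
)

```text
clock: 3.52
tool_pos: [0.4304, -0.3014, 0.0189]
eef_rot: [0.975, 0.221, 0.001, 0.0]
contact_force: [-0.7, -0.0, 0.2]
opening: 0.997
```

```bash
python3 go.py .430 -.301 .018 25.5
```

```text
now [ 0.4304 -0.3014  0.0189] t 3.52 dist mm [-0.4  0.4 -0.9] turn [ 0.1 -0.1 -0. ] F [-0.7 -0.   0.2] open 0.997 rows 1
-0.0003 -0.0006 0.0012 | 0.0004 -0.0003 -0.0001
```

Call:
apply_moves(
  series=[
    {"x":0,"y":0,"z":0,"wx":0,"wy":0,"wz":0,"fingers":0.3},
    {"x":0,"y":0,"z":0,"wx":0,"wy":0,"wz":0,"fingers":0.2},
    {"x":0,"y":0,"z":0,"wx":0,"wy":0,"wz":0,"fingers":0},
    {"x":0,"y":0,"z":0,"wx":0,"wy":0,"wz":0,"fingers":0},
    {"x":0,"y":0,"z":0,"wx":0,"wy":0,"wz":0,"fingers":0},
    {"x":0,"y":0,"z":0,"wx":0,"wy":0,"wz":0,"fingers":0},
  ],
  force=20,
)

```text
clock: 4.28
tool_pos: [0.4304, -0.3015, 0.0191]
eef_rot: [0.975, 0.22, 0.001, 0.001]
contact_force: [0.2, 0.1, 0.5]
opening: 0.633
```

```bash
python3 go.py .430 -.301 .16 25.5
```

```text
now [ 0.4304 -0.3015  0.0191] t 4.28 dist mm [ -0.4   0.5 140.9] turn [ 0.1 -0.1 -0. ] F [0.2 0.1 0.5] open 0.633 rows 3
-0.0 -0.0002 -0.0587 | 0.0002 -0.0001 -0.0
-0.0 -0.0002 -0.0587 | 0.0002 -0.0001 -0.0
-0.0001 -0.0002 -0.0587 | 0.0002 -0.0001 -0.0
```

Call:
apply_moves(
  series=[
    {"x":0,"y":0,"z":-0.02,"wx":0,"wy":0,"wz":0,"fingers":0},
    {"x":0,"y":0,"z":-0.04,"wx":0,"wy":0,"wz":0,"fingers":0},
    {"x":0,"y":0,"z":-0.05,"wx":0,"wy":0,"wz":0,"fingers":0},
    {"x":0,"y":0,"z":-0.05,"wx":0,"wy":0,"wz":0,"fingers":0},
    {"x":0,"y":0,"z":-0.02,"wx":0,"wy":0,"wz":0,"fingers":0},
    {"x":0,"y":0,"z":0,"wx":0,"wy":0,"wz":0,"fingers":0},
  ],
  force=25,
)

```text
clock: 5.03
tool_pos: [0.4276, -0.3005, 0.1647]
eef_rot: [0.975, 0.221, -0.002, -0.002]
contact_force: [-0.7, -0.6, -3.4]
opening: 0.633
```

```bash
python3 go.py .5045 .0845 .17 -12.9 48 9
```

```text
now [ 0.4276 -0.3005  0.1647] t 5.03 dist mm [ 76.9 385.    5.3] turn [-0.2  0.3 38.4] F [-0.7 -0.6 -3.4] open 0.633 rows 9
0.0327 -0.0437 -0.0007 | -0.0001 0.0002 0.0237
0.0293 -0.046 -0.0007 | -0.0001 0.0002 0.0237
0.0258 -0.048 -0.0007 | -0.0001 0.0002 0.0237
0.0222 -0.0498 -0.0007 | -0.0001 0.0002 0.0237
0.0184 -0.0513 -0.0007 | -0.0001 0.0002 0.0237
0.0145 -0.0526 -0.0007 | -0.0001 0.0002 0.0237
0.0106 -0.0535 -0.0007 | -0.0001 0.0002 0.0237
0.0066 -0.0541 -0.0007 | -0.0001 0.0002 0.0237
0.0025 -0.0545 -0.0007 | -0.0001 0.0002 0.0237
```

Call:
apply_moves(
  series=[
    {"x":0.0325,"y":-0.0435,"z":-0.001,"wx":0,"wy":0,"wz":0.024,"fingers":0},
    {"x":0.0295,"y":-0.046,"z":-0.001,"wx":0,"wy":0,"wz":0.024,"fingers":0},
    {"x":0.026,"y":-0.048,"z":-0.001,"wx":0,"wy":0,"wz":0.024,"fingers":0},
    {"x":0.022,"y":-0.05,"z":-0.001,"wx":0,"wy":0,"wz":0.024,"fingers":0},
    {"x":0.0185,"y":-0.051,"z":-0.001,"wx":0,"wy":0,"wz":0.024,"fingers":0},
    {"x":0.0145,"y":-0.0525,"z":-0.001,"wx":0,"wy":0,"wz":0.024,"fingers":0},
    {"x":0.0105,"y":-0.0535,"z":-0.001,"wx":0,"wy":0,"wz":0.024,"fingers":0},
    {"x":0,"y":0,"z":0,"wx":0,"wy":0,"wz":0,"fingers":0},
  ],
)

```text
clock: 6.02
tool_pos: [0.4879, 0.0063, 0.1608]
eef_rot: [0.999, -0.052, -0.01, -0.002]
contact_force: [0.4, -0.2, -3.4]
opening: 0.633
```

```bash
python3 go.py .5045 .0845 .17 -12.9 48 9
```

```text
now [0.4879 0.0063 0.1608] t 6.03 dist mm [16.6 78.2  9.2] turn [-0.1  1.2  7. ] F [ 0.4 -0.2 -3.4] open 0.633 rows 2
0.0052 -0.0497 -0.0057 | -0.0002 0.0032 0.0193
0.0022 -0.0499 -0.0057 | -0.0002 0.0032 0.0193
```

Call:
apply_moves(
  series=[
    {"x":0.005,"y":-0.05,"z":-0.006,"wx":0,"wy":0.003,"wz":0.0195,"fingers":0},
    {"x":0.002,"y":-0.045,"z":-0.006,"wx":0,"wy":0.003,"wz":0.0195,"fingers":0},
    {"x":0,"y":0,"z":0,"wx":0,"wy":0,"wz":0,"fingers":0},
    {"x":0,"y":0,"z":0,"wx":0,"wy":0,"wz":0,"fingers":0},
  ],
)

```text
clock: 6.52
tool_pos: [0.5007, 0.0771, 0.1659]
eef_rot: [0.993, -0.116, -0.005, 0.004]
contact_force: [-0.7, 0.5, -2.8]
opening: 0.634
```

```bash
cat > rel.py <<'E'
from h import *
# mould top & pocket seen by wrist + scene
def rect(P2):
    (c,s,a)=cv2.minAreaRect(P2.astype(np.float32)*1000); return np.round(c,1),np.round(s,1),round(a,1)
st0=get_state(); zt=st0['tool_pos'][2]+.029
for n in ('wrist','scene','top'):
    p,d,m=snap(n,n+'_rel.png'); W=cloud(d,m); hsv=cv2.cvtColor(p,cv2.COLOR_RGB2HSV)
    near=(abs(W[...,0]-st0['tool_pos'][0])<.12)&(abs(W[...,1]-st0['tool_pos'][1])<.15)
    for nm,mk in (('mould',near&(hsv[...,1]<70)&(abs(W[...,2]-zt)<.006)),('walls',near&(hsv[...,1]>70)&(abs(W[...,2]-.043)<.004)),('floor',near&(hsv[...,1]>70)&(abs(W[...,2]-.034)<.004)),('handle',near&(hsv[...,1]>70)&(abs(W[...,2]-.089)<.004))):
        k,l,s,ce=cv2.connectedComponentsWithStats(mk.astype(np.uint8))
        for i in range(1,k):
            if s[i,4]>100: print(n,nm,ce[i].round(),s[i,4],np.median(W[l==i][:,2]).round(4),rect(W[l==i][:,:2]))
E
python3 go.py .5045 .0845 .17 -12.9 48 9; python3 rel.py
```

```text
now [0.5007 0.0771 0.1659] t 6.53 dist mm [3.8 7.4 4.1] turn [ 0.5  0.5 -0.4] F [-0.7  0.5 -2.8] open 0.634 rows 1
0.0025 -0.0101 -0.0052 | 0.0026 0.003 -0.0024
wrist mould [330.  49.] 17285 0.199 (array([521.9, 164. ]), array([24.9, 87.5]), 76.9)
wrist mould [323. 294.] 29963 0.1957 (array([504.1,  94.6]), array([55.1, 87.3]), 76.6)
wrist mould [323. 436.] 7131 0.196 (array([492.1,  45. ]), array([22.3, 55.7]), 76.4)
wrist walls [329. 152.] 2703 0.0438 (array([512.6, 119.7]), array([37.8, 78. ]), 76.8)
wrist floor [330. 169.] 4209 0.0351 (array([511.6, 115. ]), array([30.4, 62.6]), 76.7)
scene mould [424. 203.] 244 0.1958 (array([510.6, 110.3]), array([22.2, 56.5]), 76.1)
scene mould [469. 216.] 759 0.1978 (array([535.6, 189.8]), array([104. ,  74.2]), 1.0)
scene walls [402. 257.] 580 0.0436 (array([506. ,  82.9]), array([112.7,  82.7]), 76.7)
scene floor [364. 249.] 398 0.0354 (array([485.7,  -1.2]), array([57.8, 64.1]), 76.0)
scene floor [402. 256.] 841 0.0355 (array([498.3,  83.3]), array([96.4, 60.4]), 78.4)
scene floor [397. 271.] 136 0.034 (array([542. ,  74.2]), array([110.2,   9.1]), 76.8)
scene handle [354. 227.] 183 0.09 (array([481.9, -18.8]), array([18.4, 64.9]), 77.9)
top mould [243. 253.] 368 0.1941 (array([494. ,  47.3]), array([27.1, 55.4]), 76.0)
top walls [255. 261.] 178 0.0422 (array([497.5,  49.3]), array([41.1, 77.5]), 77.0)
top floor [255. 259.] 139 0.0334 (array([496.4,  43.1]), array([14.9, 61.7]), 76.3)
top floor [268. 261.] 375 0.0332 (array([489.6,  13.4]), array([38.9, 67.5]), 75.0)
top handle [280. 263.] 202 0.0882 (array([482. , -18.7]), array([17.8, 59. ]), 78.9)
```

View pics/wrist_rel.png

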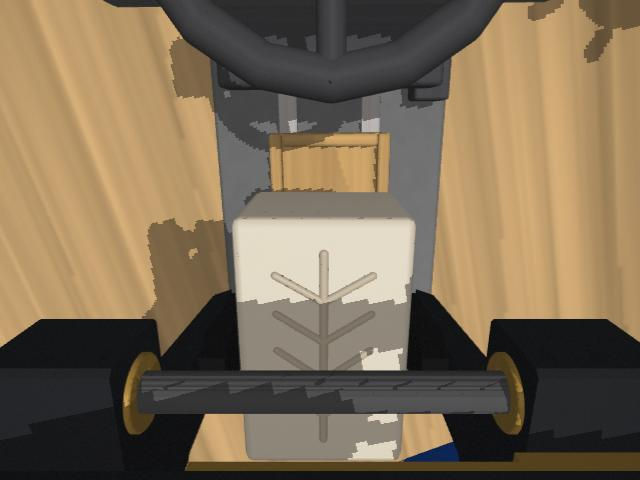

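The mould is held square, with its ends 44–46 mm either side of the TCP. The carriage pocket is ahead of it at about (330,160), clear of the wheel. The combined pocket centre is (0.505,0.0837).

```bash
python3 go.py .505 .0835 .08 -13 48 9
```

```text
now [0.5012 0.0774 0.1664] t 6.67 dist mm [  3.8   6.1 -86.4] turn [ 0.4  0.5 -0.4] F [-0.  -0.  -3.2] open 0.633 rows 2
0.0019 -0.0046 0.0539 | 0.0011 0.0013 -0.0011
0.0017 -0.0044 0.054 | 0.0011 0.0013 -0.0011
```

Call:
apply_moves(
  series=[
    {"x":0.0035,"y":-0.007,"z":0.025,"wx":0.002,"wy":0.002,"wz":-0.002,"fingers":0},
    {"x":0,"y":0,"z":0.035,"wx":0,"wy":0,"wz":0,"fingers":0},
    {"x":0,"y":0,"z":0.03,"wx":0,"wy":0,"wz":0,"fingers":0},
    {"x":0,"y":0,"z":0.015,"wx":0,"wy":0,"wz":0,"fingers":0},
    {"x":0,"y":0,"z":0,"wx":0,"wy":0,"wz":0,"fingers":0},
    {"x":0,"y":0,"z":0,"wx":0,"wy":0,"wz":0,"fingers":0},
  ],
)

```text
clock: 7.42
tool_pos: [0.5064, 0.0765, 0.0808]
eef_rot: [0.993, -0.117, 0.0, 0.001]
contact_force: [0.7, -0.0, -2.2]
opening: 0.629
```

```bash
python3 go.py .505 .0835 .07 -13 48 9
```

```text
now [0.5064 0.0765 0.0808] t 7.42 dist mm [ -1.4   7.  -10.8] turn [ 0.1 -0.  -0.5] F [ 0.7 -0.  -2.2] open 0.629 rows 1
-0.0038 -0.0081 0.0135 | 0.0004 -0.0002 -0.0026
```

Call:
apply_moves(
  series=[
    {"x":-0.0038,"y":-0.008,"z":0.01,"wx":0.0004,"wy":0,"wz":-0.0026,"fingers":0},
    {"x":0,"y":0,"z":0,"wx":0,"wy":0,"wz":0,"fingers":0},
    {"x":0,"y":0,"z":0,"wx":0,"wy":0,"wz":0,"fingers":0},
  ],
)

```text
clock: 7.8
tool_pos: [0.5059, 0.0845, 0.0738]
eef_rot: [0.994, -0.113, 0.002, -0.001]
contact_force: [0.7, -0.7, -2.7]
opening: 0.632
```

```bash
python3 go.py .505 .0835 .07 -13 48 9; python3 rel.py
```

```text
now [0.5059 0.0845 0.0738] t 7.8 dist mm [-0.9 -1.  -3.8] turn [-0.1 -0.2  0. ] F [ 0.7 -0.7 -2.7] open 0.632 rows 1
-0.0008 0.0014 0.0047 | -0.0006 -0.001 0.0003
wrist mould [323. 294.] 30079 0.1037 (array([508.5, 102. ]), array([55.2, 87.5]), 77.3)
wrist mould [323. 436.] 7171 0.1035 (array([497.1,  51.8]), array([22.6, 56.2]), 77.7)
wrist walls [321. 183.] 2298 0.0438 (array([514. , 126.4]), array([21.9, 78.1]), 77.3)
wrist floor [322. 187.] 1403 0.0351 (array([514.1, 126.2]), array([ 6.6, 62.6]), 76.8)
scene mould [422. 240.] 216 0.104 (array([513.4, 118.7]), array([21. , 59.8]), 77.5)
scene walls [402. 263.] 386 0.0436 (array([507.8,  81.8]), array([115.2,  77. ]), 78.7)
scene floor [374. 255.] 549 0.0351 (array([507.2,  55.1]), array([170.6,  67.4]), 69.7)
scene floor [400. 262.] 244 0.0355 (array([512.9,  80.5]), array([95.2, 31. ]), 77.3)
scene handle [354. 226.] 174 0.0901 (array([481.4, -18.8]), array([18.7, 62.6]), 77.5)
top mould [246. 255.] 310 0.1014 (array([498.6,  53.9]), array([26.3, 55.9]), 77.3)
top walls [254. 259.] 202 0.0424 (array([498.2,  52.2]), array([47.6, 77.7]), 77.2)
top floor [254. 260.] 102 0.0332 (array([500.1,  55.7]), array([38.5, 65.2]), 74.4)
top floor [268. 262.] 384 0.0333 (array([491.7,  13.5]), array([41.7, 67.5]), 81.8)
top handle [280. 263.] 204 0.0883 (array([482. , -18.6]), array([17.7, 59.2]), 77.1)
```

View pics/wrist_rel.png

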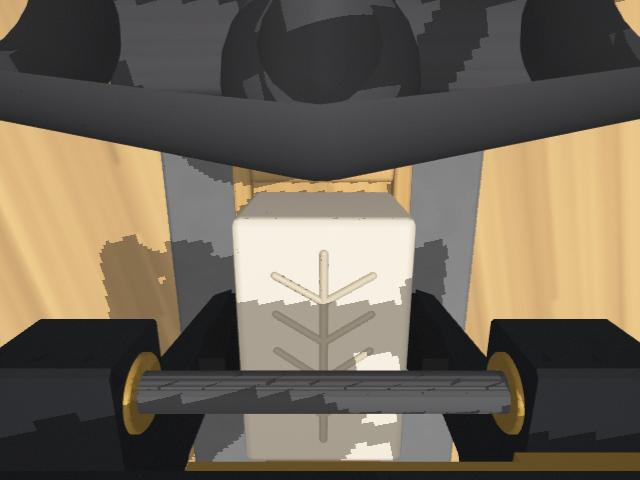

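The mould is centred laterally, with under 0.2 mm offset in both wrist and top views, and sits about 1 mm too far forward. I'll correct that while lowering in small steps.

Call:
apply_moves(
  series=[
    {"x":0,"y":0.0014,"z":0.004,"wx":0,"wy":-0.001,"wz":0,"fingers":0},
    {"x":0,"y":0,"z":0.004,"wx":0,"wy":0,"wz":0,"fingers":0},
    {"x":0,"y":0,"z":0,"wx":0,"wy":0,"wz":0,"fingers":0},
    {"x":0,"y":0,"z":0,"wx":0,"wy":0,"wz":0,"fingers":0},
  ],
)

```text
clock: 8.45
tool_pos: [0.5056, 0.0828, 0.0668]
eef_rot: [0.994, -0.113, -0.0, -0.001]
contact_force: [-0.1, 0.3, -3.0]
opening: 0.633
```

```bash
python3 go.py .5057 .0834 .06 -13 48 9
```

```text
now [0.5056 0.0828 0.0668] t 8.45 dist mm [ 0.1  0.6 -6.8] turn [-0.1  0.   0. ] F [-0.1  0.3 -3. ] open 0.633 rows 1
-0.0001 -0.0007 0.0085 | -0.0005 0.0001 0.0
```

Bottom is 5 mm above the walls and well aligned. Entering slowly.

Call:
apply_moves(
  series=[
    {"x":0,"y":-0.0007,"z":0.005,"wx":0,"wy":0,"wz":0,"fingers":0},
    {"x":0,"y":0,"z":0.004,"wx":0,"wy":0,"wz":0,"fingers":0},
    {"x":0,"y":0,"z":0,"wx":0,"wy":0,"wz":0,"fingers":0},
    {"x":0,"y":0,"z":0,"wx":0,"wy":0,"wz":0,"fingers":0},
  ],
)

```text
clock: 8.95
tool_pos: [0.5058, 0.0835, 0.059]
eef_rot: [0.994, -0.113, -0.0, -0.001]
contact_force: [-0.0, -0.1, -2.6]
opening: 0.636
```

```bash
python3 go.py .5057 .0834 .053 -13 48 9
```

```text
now [0.5058 0.0835 0.059 ] t 8.95 dist mm [-0.1 -0.1 -6. ] turn [-0.1  0.   0. ] F [-0.  -0.1 -2.6] open 0.636 rows 1
-0.0 0.0002 0.0075 | -0.0005 0.0001 0.0001
```

Call:
apply_moves(
  series=[
    {"x":0,"y":0,"z":0.003,"wx":0,"wy":0,"wz":0,"fingers":0},
    {"x":0,"y":0,"z":0.002,"wx":0,"wy":0,"wz":0,"fingers":0},
    {"x":0,"y":0,"z":0,"wx":0,"wy":0,"wz":0,"fingers":0},
    {"x":0,"y":0,"z":0,"wx":0,"wy":0,"wz":0,"fingers":0},
  ],
)

```text
clock: 9.45
tool_pos: [0.5059, 0.0836, 0.0548]
eef_rot: [0.994, -0.113, -0.0, -0.001]
contact_force: [0.2, 1.0, -1.9]
opening: 0.633
```

Call:
apply_moves(
  series=[
    {"x":0,"y":0,"z":0.0015,"wx":0,"wy":0,"wz":0,"fingers":0},
    {"x":0,"y":0,"z":0,"wx":0,"wy":0,"wz":0,"fingers":0},
  ],
)

```text
clock: 9.7
tool_pos: [0.5059, 0.0836, 0.0536]
eef_rot: [0.994, -0.113, 0.0, -0.001]
contact_force: [1.1, -0.1, -2.2]
opening: 0.627
```

Call:
apply_moves(
  series=[
    {"x":0,"y":0,"z":0.001,"wx":0,"wy":0,"wz":0,"fingers":0},
    {"x":0,"y":0,"z":0,"wx":0,"wy":0,"wz":0,"fingers":0},
  ],
)

```text
clock: 9.95
tool_pos: [0.506, 0.0836, 0.0532]
eef_rot: [0.994, -0.113, 0.0, -0.001]
contact_force: [-0.5, -0.1, -2.1]
opening: 0.636
```

Call:
apply_moves(
  series=[
    {"x":0,"y":0,"z":0.001,"wx":0,"wy":0,"wz":0,"fingers":0},
    {"x":0,"y":0,"z":0,"wx":0,"wy":0,"wz":0,"fingers":0},
  ],
)

```text
clock: 10.2
tool_pos: [0.506, 0.0836, 0.0532]
eef_rot: [0.994, -0.113, 0.001, -0.001]
contact_force: [-0.5, -0.4, -2.5]
opening: 0.635
```

Call:
apply_moves(
  series=[
    {"x":0,"y":0,"z":0.0015,"wx":0,"wy":0,"wz":0,"fingers":0},
    {"x":0,"y":0,"z":0.0015,"wx":0,"wy":0,"wz":0,"fingers":0},
  ],
)

```text
clock: 10.45
tool_pos: [0.506, 0.0836, 0.053]
eef_rot: [0.994, -0.113, 0.001, -0.001]
contact_force: [-2.6, 0.5, 15.1]
opening: 0.631
```

```bash
python3 go.py .5057 .0834 .053 -13 48 9; python3 rel.py
```

```text
now [0.506  0.0836 0.053 ] t 10.45 dist mm [-0.3 -0.2 -0. ] turn [-0.1 -0.1  0. ] F [-2.6  0.5 15.1] open 0.631 rows 1
-0.0003 0.0004 0.0 | -0.0005 -0.0008 0.0001
wrist mould [323. 294.] 30063 0.083 (array([509., 101.]), array([55.1, 87.7]), 76.7)
wrist mould [323. 437.] 7296 0.0829 (array([497.3,  50.9]), array([22.9, 56.3]), 77.6)
wrist walls [316. 191.] 6269 0.0438 (array([510.8, 112.8]), array([51.7, 78.4]), 77.2)
wrist floor [321. 165.] 420 0.0344 (array([516.5, 137.4]), array([ 1.5, 77.7]), 77.2)
wrist floor [318. 191.] 800 0.0351 (array([514.1, 126.5]), array([ 7.2, 63. ]), 78.5)
wrist floor [322. 461.] 120 0.035 (array([484.3,  -5. ]), array([ 2.4, 59.4]), 77.4)
scene mould [420. 248.] 218 0.0828 (array([513.8, 117.8]), array([20.6, 58.4]), 75.5)
scene walls [404. 264.] 348 0.0434 (array([505.7,  83.1]), array([113. ,  81.2]), 77.8)
scene floor [364. 249.] 387 0.0353 (array([485.1,  -1.1]), array([57. , 63.8]), 77.6)
scene floor [403. 273.] 113 0.0338 (array([544.9,  88.8]), array([83.4,  8.5]), 77.0)
scene handle [354. 227.] 180 0.0898 (array([482.4, -19.1]), array([18.6, 63.8]), 77.4)
top mould [248. 256.] 298 0.0812 (array([498.6,  52.9]), array([25.9, 55.1]), 76.1)
top walls [256. 258.] 195 0.0421 (array([497.5,  48.4]), array([42.7, 78.3]), 79.4)
top floor [268. 261.] 371 0.0334 (array([489.4,  13.5]), array([36.9, 59.7]), 77.2)
top handle [280. 263.] 198 0.088 (array([482.4, -18.6]), array([18. , 58.2]), 77.3)
```

It is on the floor: contact at z 0.053 and mould top at about 0.082, as expected. Releasing.

Call:
apply_moves(
  series=[
    {"x":0,"y":0,"z":-0.001,"wx":0,"wy":0,"wz":0,"fingers":0},
    {"x":0,"y":0,"z":0,"wx":0,"wy":0,"wz":0,"fingers":0.5},
    {"x":0,"y":0,"z":0,"wx":0,"wy":0,"wz":0,"fingers":1},
    {"x":0,"y":0,"z":0,"wx":0,"wy":0,"wz":0,"fingers":1},
    {"x":0,"y":0,"z":0,"wx":0,"wy":0,"wz":0,"fingers":1},
    {"x":0,"y":0,"z":0,"wx":0,"wy":0,"wz":0,"fingers":1},
  ],
)

```text
clock: 11.35
tool_pos: [0.5068, 0.0839, 0.0536]
eef_rot: [0.994, -0.113, 0.002, -0.001]
contact_force: [1.0, -0.2, 0.5]
opening: 1.002
```

Call:
apply_moves(
  series=[
    {"x":0,"y":0,"z":-0.02,"wx":0,"wy":0,"wz":0,"fingers":1},
    {"x":0,"y":0,"z":-0.04,"wx":0,"wy":0,"wz":0,"fingers":1},
    {"x":0,"y":0,"z":-0.05,"wx":0,"wy":0,"wz":0,"fingers":1},
    {"x":0,"y":0,"z":-0.03,"wx":0,"wy":0,"wz":0,"fingers":1},
    {"x":0,"y":0,"z":0,"wx":0,"wy":0,"wz":0,"fingers":1},
  ],
)

```text
clock: 11.98
tool_pos: [0.5058, 0.0836, 0.1681]
eef_rot: [0.994, -0.113, 0.001, -0.001]
contact_force: [0.5, -0.2, -0.5]
opening: 0.997
```

```bash
python3 go.py .465 -.094 .18 -13 48 9;  python3 - <<'E'
from h import *
for n in ('top','scene'):
    p,d,m=snap(n,n+'_pl.png'); W=cloud(d,m); hsv=cv2.cvtColor(p,cv2.COLOR_RGB2HSV)
    mk=(hsv[...,1]<70)&(hsv[...,2]>90)&(abs(W[...,2]-.083)<.006)&(abs(W[...,0]-.505)<.08)&(abs(W[...,1]-.084)<.07)
    q=W[mk]; A=np.c_[q[:,:2]-q[:,:2].mean(0),np.ones(len(q))]; c=np.linalg.lstsq(A,q[:,2],rcond=None)[0]
    print(n,mk.sum(),cv2.minAreaRect(q[:,:2].astype(np.float32)*1000),'tilt deg',np.degrees(c[:2]).round(2),'z',c[2].round(4))
E
```

```text
now [0.5058 0.0836 0.1681] t 11.97 dist mm [ -40.8 -177.6   11.9] turn [-0.1 -0.1  0. ] F [ 0.5 -0.2 -0.5] open 0.997 rows 4
0.0 0.0569 -0.0038 | -0.0001 -0.0001 0.0
0.0 0.0569 -0.0038 | -0.0001 -0.0001 0.0
0.0 0.0569 -0.0038 | -0.0001 -0.0001 0.0
0.0 0.0569 -0.0037 | -0.0001 -0.0001 0.0
top 515 ((501.45831298828125, 64.0904541015625), (48.369380950927734, 55.573760986328125), 75.83873748779297) tilt deg [0.06 0.55] z 0.0812
scene 914 ((507.286376953125, 83.59323120117188), (90.1907730102539, 58.36823272705078), 76.70716857910156) tilt deg [-1.78  0.52] z 0.0832
```

The mould lies flat: top at 81–83 mm, full outline visible at 90 × 58 mm. Now behind the handle with fingers shut.

Call:
apply_moves(
  series=[
    {"x":0,"y":0.045,"z":0,"wx":0,"wy":0,"wz":0,"fingers":0},
    {"x":0,"y":0.05,"z":0,"wx":0,"wy":0,"wz":0,"fingers":-1},
    {"x":0,"y":0.05,"z":0,"wx":0,"wy":0,"wz":0,"fingers":-1},
    {"x":0,"y":0.04,"z":0,"wx":0,"wy":0,"wz":0,"fingers":-1},
    {"x":0,"y":0,"z":0,"wx":0,"wy":0,"wz":0,"fingers":-1},
    {"x":0,"y":0,"z":0,"wx":0,"wy":0,"wz":0,"fingers":-1},
  ],
)

```text
clock: 12.82
tool_pos: [0.4671, -0.0629, 0.1589]
eef_rot: [0.994, -0.111, -0.007, -0.0]
contact_force: [0.5, -0.2, 0.4]
opening: 0.347
```

```bash
python3 go.py .473 -.057 .045 -13 48 9
```

```text
now [ 0.4671 -0.0629  0.1589] t 12.82 dist mm [   5.9    5.9 -113.9] turn [0.1 0.8 0.3] F [ 0.5 -0.2  0.4] open 0.347 rows 3
0.0025 -0.003 0.0474 | 0.0002 0.0015 0.0005
0.0023 -0.003 0.0475 | 0.0002 0.0015 0.0005
0.0021 -0.003 0.0475 | 0.0002 0.0015 0.0005
```

Call:
apply_moves(
  series=[
    {"x":0.004,"y":-0.004,"z":0.04,"wx":0,"wy":0.004,"wz":0.0015,"fingers":-1},
    {"x":0,"y":0,"z":0.045,"wx":0,"wy":0,"wz":0,"fingers":-1},
    {"x":0,"y":0,"z":0.04,"wx":0,"wy":0,"wz":0,"fingers":-1},
    {"x":0,"y":0,"z":0.015,"wx":0,"wy":0,"wz":0,"fingers":-1},
    {"x":0,"y":0,"z":0,"wx":0,"wy":0,"wz":0,"fingers":-1},
    {"x":0,"y":0,"z":0,"wx":0,"wy":0,"wz":0,"fingers":-1},
  ],
)

```text
clock: 13.58
tool_pos: [0.4745, -0.0514, 0.0438]
eef_rot: [0.994, -0.108, 0.001, -0.002]
contact_force: [0.5, 0.7, 1.0]
opening: 0.005
```

```bash
python3 go.py .4745 -.0513 .045 -13 48 9
```

```text
now [ 0.4745 -0.0514  0.0438] t 13.57 dist mm [0.  0.1 1.2] turn [-0.3 -0.1  0.7] F [0.5 0.7 1. ] open 0.005 rows 1
-0.0 -0.0002 -0.0014 | -0.0015 -0.0008 0.0036
```

Call:
apply_moves(
  series=[
    {"x":0,"y":-0.008,"z":-0.001,"wx":-0.0015,"wy":0,"wz":0.0035,"fingers":-1},
    {"x":0,"y":-0.006,"z":0,"wx":0,"wy":0,"wz":0,"fingers":-1},
    {"x":0,"y":-0.006,"z":0,"wx":0,"wy":0,"wz":0,"fingers":-1},
    {"x":0,"y":-0.006,"z":0,"wx":0,"wy":0,"wz":0,"fingers":-1},
    {"x":0,"y":-0.008,"z":0,"wx":0,"wy":0,"wz":0,"fingers":-1},
    {"x":0,"y":-0.008,"z":0,"wx":0,"wy":0,"wz":0,"fingers":-1},
    {"x":0,"y":-0.008,"z":0,"wx":0,"wy":0,"wz":0,"fingers":-1},
  ],
)

```text
clock: 14.45
tool_pos: [0.4844, -0.0128, 0.0468]
eef_rot: [0.993, -0.115, 0.002, 0.002]
contact_force: [0.7, -2.4, -0.4]
opening: 0.006
```

```bash
cat > u.py <<'E'
from h import *
s=get_state();x,y,z=np.array(s['tool_pos'])*1000;u=np.array([.2233,.9747])
q=s['eef_rot'];print('u',round(x*u[0]+y*u[1],1),'lat',round(x*u[1]-y*u[0],1),'z',round(z,1),'Fu',np.round(np.dot(s['contact_force'][:2],u),1),'yaw',np.round(np.degrees(2*np.arctan2(q[1],q[0])),2),'t',round(s['clock'],2))
p,d,m=snap('top'); W=cloud(d,m); hsv=cv2.cvtColor(p,cv2.COLOR_RGB2HSV)
mk=(hsv[...,1]>70)&(abs(W[...,2]-.0885)<.004)&(abs(W[...,0]-.5)<.1)&(W[...,1]>-.1)&(W[...,1]<.2)
q=W[mk]; print('handle',mk.sum(),cv2.minAreaRect(q[:,:2].astype(np.float32)*1000),(np.percentile(q[:,:2]@u,[2,98])*1000).round(1)) if mk.sum()>5 else 0
E
python3 u.py
```

```text
u 95.7 lat 474.9 z 46.8 Fu -2.2 yaw -13.24 t 14.45
```

Call:
apply_moves(
  series=[
    {"x":0,"y":-0.008,"z":0,"wx":0,"wy":0,"wz":0,"fingers":-1},
    {"x":0,"y":-0.01,"z":0,"wx":0,"wy":0,"wz":0,"fingers":-1},
    {"x":0,"y":-0.01,"z":0,"wx":0,"wy":0,"wz":0,"fingers":-1},
    {"x":0,"y":-0.01,"z":0,"wx":0,"wy":0,"wz":0,"fingers":-1},
    {"x":0,"y":-0.01,"z":0,"wx":0,"wy":0,"wz":0,"fingers":-1},
    {"x":0,"y":-0.01,"z":0,"wx":0,"wy":0,"wz":0,"fingers":-1},
    {"x":0,"y":-0.008,"z":0,"wx":0,"wy":0,"wz":0,"fingers":-1},
    {"x":0,"y":-0.006,"z":0,"wx":0,"wy":0,"wz":0,"fingers":-1},
  ],
)

```text
clock: 15.5
tool_pos: [0.4985, 0.0488, 0.0468]
eef_rot: [0.993, -0.114, 0.002, 0.001]
contact_force: [-1.2, -2.2, 1.7]
opening: 0.009
```

```bash
python3 u.py
```

```text
u 158.9 lat 475.0 z 46.8 Fu -2.4 yaw -13.13 t 15.5
```

Call:
apply_moves(
  series=[
    {"x":0,"y":-0.008,"z":0,"wx":0,"wy":0,"wz":0,"fingers":-1},
    {"x":0,"y":-0.008,"z":0,"wx":0,"wy":0,"wz":0,"fingers":-1},
    {"x":0,"y":-0.008,"z":0,"wx":0,"wy":0,"wz":0,"fingers":-1},
    {"x":0,"y":-0.006,"z":0,"wx":0,"wy":0,"wz":0,"fingers":-1},
  ],
)

```text
clock: 16.05
tool_pos: [0.5038, 0.0724, 0.0468]
eef_rot: [0.993, -0.115, 0.002, 0.002]
contact_force: [-0.6, -9.4, 3.7]
opening: 0.001
```

Call:
apply_moves(
  series=[
    {"x":0,"y":-0.005,"z":0,"wx":0,"wy":0,"wz":0,"fingers":-1},
    {"x":0,"y":-0.005,"z":0,"wx":0,"wy":0,"wz":0,"fingers":-1},
  ],
)

```text
clock: 16.3
tool_pos: [0.5042, 0.0747, 0.0469]
eef_rot: [0.993, -0.117, 0.0, 0.007]
contact_force: [-0.6, -5.9, 3.4]
opening: 0.002
```

```bash
python3 u.py
```

```text
u 185.4 lat 474.8 z 46.9 Fu -5.8 yaw -13.43 t 16.3
```

Call:
apply_moves(
  series=[
    {"x":0,"y":-0.006,"z":0,"wx":0,"wy":0,"wz":0,"fingers":-1},
    {"x":0,"y":-0.008,"z":0,"wx":0,"wy":0,"wz":0,"fingers":-1},
  ],
)

```text
clock: 16.6
tool_pos: [0.506, 0.0828, 0.0468]
eef_rot: [0.993, -0.118, -0.001, 0.01]
contact_force: [-1.4, -14.6, 6.2]
opening: 0.006
```

Call:
apply_moves(
  series=[
    {"x":0,"y":-0.008,"z":0,"wx":0,"wy":0,"wz":0,"fingers":-1},
    {"x":0,"y":-0.008,"z":0,"wx":0,"wy":0,"wz":0,"fingers":-1},
  ],
)

```text
clock: 16.85
tool_pos: [0.5055, 0.0819, 0.0469]
eef_rot: [0.992, -0.123, -0.005, 0.021]
contact_force: [-1.6, -16.1, 8.6]
opening: 0.004
```

```bash
python3 u.py
```

```text
u 192.7 lat 474.4 z 46.9 Fu -16.1 yaw -14.1 t 16.85
```

The TCP has stopped at u≈193 with 16 N and no further travel, which looks like the stop. Backing off to check.

Call:
apply_moves(
  series=[
    {"x":0,"y":0.02,"z":0,"wx":0,"wy":0,"wz":0,"fingers":-1},
    {"x":0,"y":0.03,"z":0,"wx":0,"wy":0,"wz":0,"fingers":-1},
    {"x":0,"y":0.04,"z":0,"wx":0,"wy":0,"wz":0,"fingers":-1},
    {"x":0,"y":0.05,"z":0,"wx":0,"wy":0,"wz":0,"fingers":-1},
    {"x":0,"y":0.05,"z":-0.05,"wx":0,"wy":0,"wz":0,"fingers":-1},
    {"x":0,"y":0.05,"z":-0.06,"wx":0,"wy":0,"wz":0,"fingers":-1},
    {"x":0,"y":0,"z":0,"wx":0,"wy":0,"wz":0,"fingers":-1},
  ],
)

```text
clock: 17.77
tool_pos: [0.4638, -0.0987, 0.1429]
eef_rot: [0.993, -0.119, -0.0, 0.014]
contact_force: [-0.1, 0.4, 0.0]
opening: 0.009
```

```bash
python3 u.py; python3 - <<'E'
from h import *
u=np.array([.2233,.9747]); nn=np.array([.9747,-.2233]); out=[]
for n,(x,y,w,h) in (('scene',(310,170,220,165)),('top',(130,180,200,150))):
    p,d,m=snap(n); W=cloud(d,m)*1000; hsv=cv2.cvtColor(p,cv2.COLOR_RGB2HSV)
    U=W[...,:2]@u; L=W[...,:2]@nn; reg=(abs(L-474)<60)
    for nm,mk in (('handle',reg&(hsv[...,1]>70)&(abs(W[...,2]-88.5)<4)&(U<290)),('mould',reg&(hsv[...,1]<70)&(hsv[...,2]>60)&(abs(W[...,2]-82.5)<5)&(abs(L-474)<35)&(U>240)),('bed',reg&(abs(W[...,2]-16)<3)&(hsv[...,1]<80)),('stop',reg&(abs(W[...,2]-42)<3)&(hsv[...,1]<80)&(U>340))):
        if mk.sum()>10: print(n,nm,mk.sum(),'U',np.percentile(U[mk],[1,50,99]).round(1),'L',np.percentile(L[mk],[1,99]).round(1),'z',np.median(W[...,2][mk]).round(1))
    c=cv2.cvtColor(p[y:y+h,x:x+w],cv2.COLOR_RGB2BGR); out.append(cv2.resize(c,(400,300),interpolation=cv2.INTER_CUBIC))
cv2.imwrite('pics/home.png',np.hstack(out))
E
```

```text
u 7.4 lat 474.1 z 142.9 Fu 0.3 yaw -13.63 t 17.77
handle 211 ((509.5711364746094, 102.40931701660156), (18.6125545501709, 59.51685333251953), 78.3083724975586) [205.  222.2]
scene handle 191 U [204.2 213.7 222.4] L [445.8 504.3] z 90.1
scene mould 37 U [277.  358.1 364.8] L [456.2 504.6] z 80.4
scene bed 2660 U [-553.7  152.4  406.1] L [415.3 533.3] z 17.1
scene stop 317 U [343.6 384.7 393.9] L [425. 524.] z 43.1
top handle 210 U [204.9 213.6 222.4] L [444.9 503.2] z 87.9
top mould 33 U [275.3 277.1 278.9] L [450.6 499. ] z 80.1
top bed 2181 U [-495.2  176.8  404.8] L [414.6 533.2] z 15.5
top stop 47 U [389.9 392.1 394.4] L [442.5 522.2] z 41.1
```

View pics/home.png

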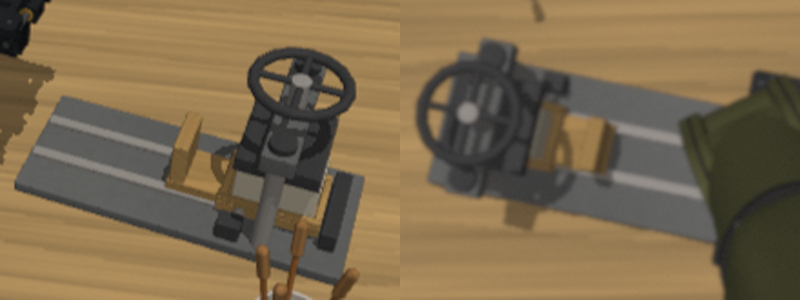

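The carriage is under the platen: the handle is at scene crop (190,145), and the mould sits beneath the platen at (265,180). The handle centre is at u=213.6, and home predicted from the stop and bed edges is 213.2–213.9, so it is home. The mould is level and the robot is clear.

```bash
python3 -c "
from plant import *
print(finish_job())"
```

```text
the job is handed in; nothing more can be done
None
```

The oblong off-white mould is in the carriage pocket, face up, and the carriage is pushed home under the platen. I handed the job in at about 18 s of the 67 s allowed.

- **Placing:** I lowered the mould slowly with the carriage out, until it touched the pocket floor (TCP at 53 mm, 15 N contact), then let go. Its top then measured 81–83 mm above the table, against 82 mm expected. The top view showed under 1° of tilt. The scene view showed about 1.9°, but it has a known small bias.
- **Pushing home:** With the fingers shut, I pushed the handle plate. Drag was about 2 N, rising to 9 N at the detent, then 16 N with no further travel at the stop.
- **Final check:** The handle moved 124 mm and ended within about 0.5 mm of the home position worked out from the stop block and bed edges. That is well past the detent. The visible edges of the mould were still level, at about 80 mm; the platen hides the rest of it.
- **Disagreements:** One wrist-camera reading put the mould's front edge about 15 mm too far forward. The top and scene views agreed with each other, so I set it aside.
- **Not checked:** I did not re-measure the round mould, jar and brush pot at the end. The arm never went near the jar or brush pot, and passed the round mould with clearance and no contact force.

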